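Shut the vials and hold the filling stand's cam lever at full lift

TASK

Some of the sample vials in the filling stand are still open. With the stand's lever still down, press those hinged caps fully shut; then swing the cam lever up to the point where it lifts the vials highest, not short of it and not past it, and keep hold of it there, because it springs back if let go: your program finishes while still holding the lever, so that I can draw the vials out. All four vials stay in their holes, shut and standing up, and the other things on the table stay where they are.

Things in the scene. Friction and masses are not known exactly. Their poses are not given: they have to be found in the camera images.
- stand: Vial filling stand, fixed: black base 110 x 190 mm, aluminium end cheeks, dark steel top plate 80 x 190 mm, its upper face 90 mm above the table, with 4 holes in a row. Origin: centre of its underside, on the table. y runs along the row towards the lever's end, x roughly away from the robot, z up. A grey plate under the vials is raised by two pear-shaped cams on a shaft along y.
- cam_lever (a joint): Lever angle (rad) about the shaft (along the stand's y at x 0, z 26 mm). 0: down on its stop, arm pointing to the stand's -x (towards the robot), 0.233 rad above level; grows as the grip swings up and over to +x. Lift is highest, 20 mm, at 1.338 with the arm straight up; past that the vials sink, stop at 1.80. No lock: a spring and the load pull it down, 0.2 to 0.35 N m (2 to 3.5 N at the grip).
- lever_grip (a point): Centre of the lever's black cross grip: a barrel of 26 mm diameter, 30 mm long, lying along the stand's y with flat ends, on a 10 mm round arm, 105 mm from the shaft axis; it swings in the plane y = 125 mm of the stand, its inner end 15 mm outside the cheek. 50 mm above the table when down, 131 mm straight up. Pinch it from above by its flat ends: it then pivots between the pads.
- vial_a: White flip-cap vial, loose in one of the stand's 4 holes (centres at x = 0, y = -60, -20, 20, 60 mm in the stand's frame; 1.5 mm play, it can turn): 24 mm diameter, 27 mm collar, 62 mm tall without cap. Origin: centre of underside, 44 mm above the table with the lever down, 64 mm at full lift. z up; x points from its axis to its cap hinge, roughly away from the robot.
- vial_b: White flip-cap vial, loose in one of the stand's 4 holes (centres at x = 0, y = -60, -20, 20, 60 mm in the stand's frame; 1.5 mm play, it can turn): 24 mm diameter, 27 mm collar, 62 mm tall without cap. Origin: centre of underside, 44 mm above the table with the lever down, 64 mm at full lift. z up; x points from its axis to its cap hinge, roughly away from the robot.
- vial_c: White flip-cap vial, loose in one of the stand's 4 holes (centres at x = 0, y = -60, -20, 20, 60 mm in the stand's frame; 1.5 mm play, it can turn): 24 mm diameter, 27 mm collar, 62 mm tall without cap. Origin: centre of underside, 44 mm above the table with the lever down, 64 mm at full lift. z up; x points from its axis to its cap hinge, roughly away from the robot.
- vial_d: White flip-cap vial, loose in one of the stand's 4 holes (centres at x = 0, y = -60, -20, 20, 60 mm in the stand's frame; 1.5 mm play, it can turn): 24 mm diameter, 27 mm collar, 62 mm tall without cap. Origin: centre of underside, 44 mm above the table with the lever down, 64 mm at full lift. z up; x points from its axis to its cap hinge, roughly away from the robot.
- cap_a (a joint): Hinge angle (rad) of vial_a's cap: 0 shut flat on the rim, 1.57 standing upright, 2.2 leaning fully back over the vial's +x side. Disc 27 mm across, 5 mm thick, its thumb tab reaching 5 mm farther; hinge at (13.5, 0, 62) mm in the vial's frame; top when shut 111 mm above the table. Stays where left, moves with about 0.5 N at its edge, no latch. Shut it by pushing it over from its back, then down.
- cap_b (a joint): Hinge angle (rad) of vial_b's cap: 0 shut flat on the rim, 1.57 standing upright, 2.2 leaning fully back over the vial's +x side. Disc 27 mm across, 5 mm thick, its thumb tab reaching 5 mm farther; hinge at (13.5, 0, 62) mm in the vial's frame; top when shut 111 mm above the table. Stays where left, moves with about 0.5 N at its edge, no latch. Shut it by pushing it over from its back, then down.
- cap_c (a joint): Hinge angle (rad) of vial_c's cap: 0 shut flat on the rim, 1.57 standing upright, 2.2 leaning fully back over the vial's +x side. Disc 27 mm across, 5 mm thick, its thumb tab reaching 5 mm farther; hinge at (13.5, 0, 62) mm in the vial's frame; top when shut 111 mm above the table. Stays where left, moves with about 0.5 N at its edge, no latch. Shut it by pushing it over from its back, then down.
- cap_d (a joint): Hinge angle (rad) of vial_d's cap: 0 shut flat on the rim, 1.57 standing upright, 2.2 leaning fully back over the vial's +x side. Disc 27 mm across, 5 mm thick, its thumb tab reaching 5 mm farther; hinge at (13.5, 0, 62) mm in the vial's frame; top when shut 111 mm above the table. Stays where left, moves with about 0.5 N at its edge, no latch. Shut it by pushing it over from its back, then down.
- jar_small: Bystander: glass jar with black lid, 60 mm diameter, 85 mm tall, beside the stand. Origin under its centre.
- jar_large: Bystander: glass jar with black lid, 88 mm diameter, 130 mm tall. Origin under its centre.
- cup_left: Bystander: paper cup, 68 mm across, 75 mm tall, beyond the lever's end of the stand. Origin under its centre.
- cup_right: Bystander: paper cup, 68 mm across, 75 mm tall, to the right. Origin under its centre.
- glass_tile: Bystander: fused glass tile 64 x 64 x 8 mm, lying in front of the stand. Origin under its centre.
- wood_ring: Bystander: wooden ring 68 mm across, 22 mm high, behind the stand. Origin under its centre.
- tweezers: Bystander: steel tweezers 120 mm long, lying flat. Origin under the middle.
- spray_bottle: Bystander: spray bottle 72 mm diameter, 235 mm tall. Origin under its centre.
Not all that is in view belongs to the job. What is shaped like the vial_b but brown or orange is not meant.

How it is judged:
By the outcome, as a careful person would: the job done as asked, in the order asked, and still so for the second after the job is handed in, while the arm keeps its last pose, push and grip.
It also fails if it takes over 58 s, if anything falls off the work surface, if the arm or the gripper's body presses on something with over 40 N, if the wrist force passes 120 N, or if a joint passes its speed limit or range.

ROBOT

A 6-joint arm with a two-finger parallel gripper is mounted at the origin on the work surface. World frame = base frame: x ahead of the robot, y to its left, z up, the work surface at z = 0. Lengths are in m, angles in rad, forces in N, time in s.
With the tool pointing down it reaches from about 0.325 to 0.9 m from the base axis. Payload 6.1 kg.
Tool frame: the origin (TCP) lies between the finger pads; the fingertips stand 14 mm ahead of it and the grasp point (between the pads) lies 5 mm behind it; z points along the fingers, y is the line along which they close (so a half turn about z gives the same grasp; the last joint's range is limited). The gripper opens to 85 mm and grips with 20 to 120 N. Pads are 22 mm wide; open, the fingers measure 114 mm over their backs; the gripper's body (76 mm by 85 mm) begins 54 mm behind the grasp point. The pads swing forward as they close: fully open they stand 13 mm farther back than shut.
Start: joints at [-1.401, 0.22, 1.526, -0, 1.395, -0.126], TCP at [0.182, -0.598, 0.245] pointing down, gripper open.
Joint ranges: [-2.98, 2.98], [-0.91, 2.08], [0.09, 2.57], [-1.24, 4.39], [0.2, 2.65], [-2.68, 2.68]. Speed limits (rad/s): [2.57, 2.57, 3.01, 3.14, 3.14, 3.14].

INTERFACE

Orientations are given as [roll, pitch, yaw] about the fixed x, y, z axes, in that order (R = Rz(yaw) Ry(pitch) Rx(roll)).
In Python, from station import arm gives the robot as it stands.
- The arm moves only by the shell command python3 -m creep [FORCE], which reads ROWS from standard input. ROWS is a JSON object whose key "offsets" holds a list of rows, 1 to 10 of them, each of 7 numbers: a rotation vector rx, ry, rz in fractions of the full range, 1 being pi/2 rad, then dx, dy, dz in fractions of the full range, 1 being 75 cm, then the opening from 0.0 (shut) to 1.0 (fully open); each row shifts and turns the commanded pose from where the row before left it, along the tool's axes as they then stand; what a row does not reach is not made up. A row lasts 1/8 s, in which the tool goes at most 0.0625 m and 0.188 rad, less where a joint would pass 70% of its speed; a pose out of reach is approached as far as the arm can. The fingers move at their own pace and stop on an object; FORCE is the grip in N (left out, the last holds). Time passes only in rows, so rows that do not move let the fingers close. It prints the time, the measured TCP pose, the force, the opening and the grip force at its end. Shift and turn numbers lie between -1 and 1, and a call with a number outside is refused. Input that does not fit is refused with a message, and nothing moves.
- arm.get_state(): the state, without advancing time (a new reading comes with each control period).
- arm.get_image(name): name is "scene" or "top" or "wrist"; returns (picture, depth): 384x512x3 uint8, red, green, blue; 384x512 float32, m along the optical axis (not along the pixel's ray), 0 where there is no reading.
- arm.camera_model(name): a dict with "camera_matrix" (3x3 intrinsics, pixels), "xyz" and "rotation" of the camera in the world. Camera axes: x right, y up, looking along -z (the intrinsics and any distortion apply to the point x, -y, -z); pixel columns grow to the right and rows downward; lengths in m; the calibration is good to about 2 mm. A picture is of the moment at which its call begins: read the wrist's pose just before it. camera_model takes no time and is no camera call; for the wrist camera it gives the pose at the moment of the call.
- arm.job_done(): hands the job in; it is judged then, once.
Trained networks look in the newest picture that a camera, given by its name, has taken for a name from the list of things; names that differ only in an ending like _2 or _b are one class to them, and where a whole thing is asked for, a point or a joint stands for the part that bears it (a point fixed in the world has none). Each returns a list of dicts, best first, with "conf" (0 to 1); they miss things now and then, are a little off and sometimes report something else, mostly with a low value. They report only what shows in the picture. A call takes as long as a camera call. They do not tell look-alikes from the thing itself.
- arm.boxes_of(camera, query): "extent" ([left, top, right, bottom] in pixels, round what is visible of it).
- arm.spot_point(camera, query): "at" ([column, row] in pixels: a listed point, or the origin of a listed thing).
The state is a dict: "t": time; "joint_positions": joint angles; "joint_vel": joint speeds; "joint_efforts": joint torques, N m; "tool_pos": TCP position; "ee_rot": TCP orientation; "wrist_force": force on the tool from outside, world axes, zero at the start; "torque": the same for the moment, N m; "grip_width": opening from 0.0 (shut) to 1.0 (fully open); "gripper_force": force on a finger pad.
Only numpy, scipy, OpenCV 4.12 (cv2) and the standard library are available. Lean on these libraries where they do the work, as an engineer would, in place of code of your own. Each camera call takes 0.05 s, during which the arm holds its last target. There are 200 camera calls.

## Working session

There is one attempt and no reset: what is moved stays moved. The work goes in short steps, Python scripts to look and compute and a shell command to move; the robot and the scene stay as the last step left them, time stands still between calls to the robot, and variables do not carry over. Pictures are saved under pics/ and viewed, at most 10 in all, crops included, and the job is handed in when it is done.

```bash
mkdir -p pics; ls; cat > h.py <<'E'
import numpy as np,cv2
from station import arm
def ray(cam,uv,m=None):
    m=m or arm.camera_model(cam); K=np.array(m["camera_matrix"]); R=np.array(m["rotation"])
    d=np.linalg.inv(K)@[uv[0],uv[1],1]; return np.array(m["xyz"]),R@(d*[1,-1,-1])
def pt(cam,uv,depth,m=None):
    o,d=ray(cam,uv,m); return o+d*depth
def atz(cam,uv,z,m=None):
    o,d=ray(cam,uv,m); return o+d*(z-o[2])/d[2]
def proj(cam,P,m=None):
    m=m or arm.camera_model(cam); K=np.array(m["camera_matrix"]); R=np.array(m["rotation"])
    c=R.T@(np.array(P)-np.array(m["xyz"]))*[1,-1,-1]; p=K@c; return p[:2]/p[2]
E
python3 - <<'E'
from h import *
for c in("scene","top"):
    im,d=arm.get_image(c); np.savez(c+".npz",im=im,d=d); cv2.imwrite(f"pics/{c}.png",im[:,:,::-1]); m=arm.camera_model(c)
    print(c,m)
    for q in("stand","lever_grip","vial_a","cap_a"):
        print(q,[(np.round(x["at"]),round(x["conf"],2)) for x in arm.spot_point(c,q)])
print(arm.get_state())
E
```

```text
pics
scene {'camera_matrix': array([[462.93971348,   0.        , 253.76704414],
       [  0.        , 462.93971348, 195.07174565],
       [  0.        ,   0.        ,   1.        ]]), 'xyz': array([1.40533969, 0.72329028, 0.85892617]), 'rotation': array([ 0.95039554, -0.0142402 ,  2.25806715])}
stand [(array([212., 198.]), 0.64)]
lever_grip [(array([263., 182.]), 0.8), (array([167., 188.]), 0.35)]
vial_a [(array([249., 188.]), 0.65), (array([228., 193.]), 0.62), (array([216., 189.]), 0.49), (array([206., 186.]), 0.44), (array([196., 184.]), 0.39)]Traceback (most recent call last):
  File "<stdin>", line 6, in <module>
ValueError: it knows: cup_left, cup_right, glass_tile, jar_large, jar_small, lever_grip, spray_bottle, stand, tweezers, vial, wood_ring
```

```bash
python3 -c "
import cv2
for c in('scene','top'):
    pass
"; ls pics
```

```text
scene.png
```

```bash
sed -i 's/R=np.array(m\["rotation"\])/R=Ro.from_euler("xyz",m["rotation"]).as_matrix()/; 1a from scipy.spatial.transform import Rotation as Ro' h.py
python3 - <<'E'
from h import *
for c in("scene","top"):
    im,d=arm.get_image(c); np.savez(c+".npz",im=im,d=d); cv2.imwrite(f"pics/{c}.png",im[:,:,::-1]); m=arm.camera_model(c)
    print(c,m["xyz"],m["rotation"])
    for q in("stand","lever_grip","vial","cup_left","jar_small","wood_ring","glass_tile"):
        for x in arm.spot_point(c,q):
            u=x["at"]; r,k=int(round(u[1])),int(round(u[0])); print(q,np.round(u),round(x["conf"],2),pt(c,u,d[r,k]).round(3))
print(arm.get_state())
E
```

```text
scene [1.40533969 0.72329028 0.85892617] [ 0.95039554 -0.0142402   2.25806715]
stand [214. 199.] 0.9 [ 0.604 -0.074  0.04 ]
stand [280. 232.] 0.22 [0.58  0.158 0.022]
lever_grip [261. 183.] 0.57 [ 0.466 -0.003  0.058]
vial [228. 194.] 0.63 [ 0.603 -0.018  0.084]
vial [197. 184.] 0.6 [ 0.619 -0.128  0.077]
vial [203. 185.] 0.56 [ 0.616 -0.104  0.081]
vial [226. 242.] 0.56 [0.692 0.053 0.   ]
vial [250. 186.] 0.5 [ 0.438 -0.069  0.001]
vial [217. 194.] 0.41 [ 0.579 -0.084  0.039]
cup_left [276. 232.] 0.95 [0.583 0.146 0.016]
cup_left [148. 154.] 0.25 [ 0.537 -0.459  0.019]
jar_small [166. 190.] 0.85 [ 0.642 -0.25   0.013]
wood_ring [181. 215.] 0.61 [ 0.705 -0.111  0.019]
top [0.29830967 0.03372445 1.83897784] [ 0.13219478 -0.01202137 -1.55036812]
stand [299. 206.] 0.7 [ 0.464 -0.17   0.011]
stand [284. 178.] 0.57 [ 0.556 -0.11   0.09 ]
lever_grip [254. 208.] 0.61 [ 0.449 -0.004  0.057]
lever_grip [285. 179.] 0.43 [ 0.551 -0.11   0.1  ]
vial [299. 171.] 0.66 [ 0.582 -0.16   0.09 ]
vial [278. 175.] 0.53 [ 0.562 -0.085  0.102]
vial [241. 148.] 0.52 [ 0.681  0.048 -0.005]
vial [270. 178.] 
[... 266 characters left out ...]
05]
{'t': 1.0, 'joint_positions': array([-1.40105648e+00,  2.20361304e-01,  1.52652716e+00,  2.93859457e-05,
        1.39470595e+00, -1.26098101e-01]), 'joint_vel': array([ 0.00074928,  0.00273998,  0.00051424,  0.00069353, -0.00094163,
        0.00098737]), 'joint_efforts': array([-4.24762165e-04, -4.96853292e+01, -3.89740491e+01, -1.67617532e-04,
        7.61982392e-04, -3.24727701e-06]), 'tool_pos': array([ 0.18221675, -0.59782893,  0.24530924]), 'ee_rot': array([ 3.14159075e+00, -2.89221006e-05,  2.95832798e-01]), 'wrist_force': array([-0.44783295,  0.91163574, -0.43009416]), 'torque': array([ 0.00199387,  0.02819895, -0.01229175]), 'gripper_force': 0.0, 'grip_width': 1.0037001831390975}
```

```bash
python3 -c "
import cv2
a=cv2.imread('pics/scene.png');b=cv2.imread('pics/top.png')
cv2.imwrite('pics/c1.png',cv2.resize(a[110:290,110:350],None,fx=3.3,fy=3.3,interpolation=3))"
```

```text
(no output)
```

View pics/top.png

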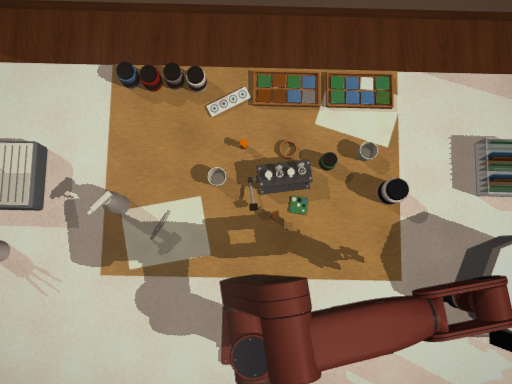

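View pics/c1.png

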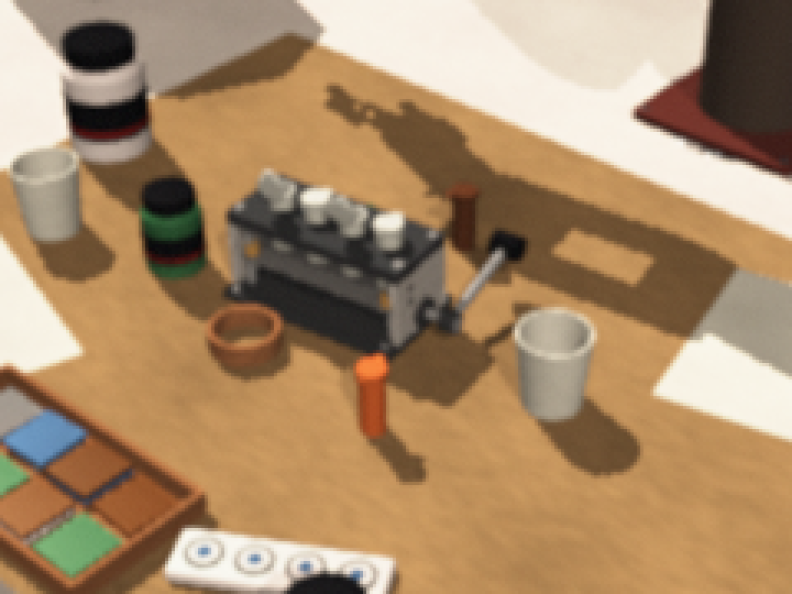

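```bash
python3 - <<'E'
from h import *
for c in("scene","top"):
    z=np.load(c+".npz"); d=z["d"]; m=arm.camera_model(c)
    v,u=np.mgrid[:384,:512]; K=np.array(m["camera_matrix"]);R=Ro.from_euler("xyz",m["rotation"]).as_matrix()
    P=np.stack([(u-K[0,2])/K[0,0],-(v-K[1,2])/K[1,1],-np.ones_like(d)],-1)*d[...,None]@R.T+m["xyz"]
    s=(P[...,2]>.083)&(P[...,2]<.097)&(abs(P[...,0]-.57)<.11)&(abs(P[...,1]+.11)<.12)
    print(c,s.sum(),cv2.minAreaRect(P[s][:,:2].astype(np.float32)),np.median(P[s],0))
s=arm.get_state();m=arm.camera_model("wrist");T=Ro.from_euler("xyz",s["ee_rot"])
print(T.inv().apply(m["xyz"]-s["tool_pos"]),(T.inv()*Ro.from_euler("xyz",m["rotation"])).as_matrix().round(3),m["camera_matrix"])
E
```

```text
scene 759 ((0.5775924324989319, -0.11143454164266586), (0.0873563140630722, 0.19461371004581451), 9.105290412902832) [ 0.59105768 -0.09284961  0.08783965]
top 869 ((0.5730830430984497, -0.10901402682065964), (0.08149287849664688, 0.19017106294631958), 8.116658210754395) [ 0.56776675 -0.11072906  0.08937163]
[ 0.07105508  0.00024466 -0.12950494] [[ 0.     0.961  0.278]
 [ 1.     0.    -0.   ]
 [-0.     0.278 -0.961]] [[337.22679744   0.         249.84889135]
 [  0.         337.22679744 187.42925009]
 [  0.           0.           1.        ]]
```

The manual's scale: shifts go in shares of 75 cm and turns go in shares of pi/2 rad. Converting my numbers, -0.055 m / 0.75 = -0.0733, 0.05 m / 0.75 = 0.0667, 0.154 rad / 1.5708 = 0.098.

```bash
echo '{"offsets":[[0, 0, 0.098, 0, 0, -0.0733, 0], [0, 0, 0, 0.0667, -0.04, 0, 0], [0, 0, 0, 0.06, -0.0573, 0, 0], [0, 0, 0, 0.06, -0.0573, 0, 0], [0, 0, 0, 0.06, -0.0573, 0, 0], [0, 0, 0, 0.06, -0.0573, 0, 0], [0, 0, 0, 0.06, -0.0573, 0, 0], [0, 0, 0, 0.06, -0.0573, 0, 0], [0, 0, 0, 0.06, -0.0573, 0, 0], [0, 0, 0, 0.06, -0.0573, 0, 0]]}' | python3 -m creep 30
echo '{"offsets":[[0, 0, 0, 0.0573, -0.0573, 0, 0], [0, 0, 0, 0, 0, 0, 0], [0, 0, 0, 0, 0, 0, 0]]}' | python3 -m creep
cat > look.py <<'E'
import sys; from h import *
n=sys.argv[1]; m=arm.camera_model("wrist"); im,d=arm.get_image("wrist")
import pickle; pickle.dump((m,im,d),open(n+".pkl","wb")); s=arm.get_state(); print(s["t"],s["tool_pos"],s["ee_rot"],s["wrist_force"])
cv2.imwrite(f"pics/{n}.png",im[:,:,::-1])
E
python3 look.py w1
```

```text
t: 2.25
tool_pos: [0.5363, -0.1679, 0.3007]
ee_rot: [3.141, -0.001, 0.142]
wrist_force: [0.9, -0.7, 0.7]
grip_width: -0.002
gripper_force: 0.0
t: 2.62
tool_pos: [0.5715, -0.121, 0.3001]
ee_rot: [3.141, 0.001, 0.143]
wrist_force: [-1.1, -1.2, 0.7]
grip_width: -0.002
gripper_force: 0.0
2.675 [ 0.57126637 -0.12171429  0.30020854] [3.14124075e+00 5.20592280e-04 1.41269335e-01] [-0.27492025 -0.89395182 -0.25241243]
```

View pics/w1.png

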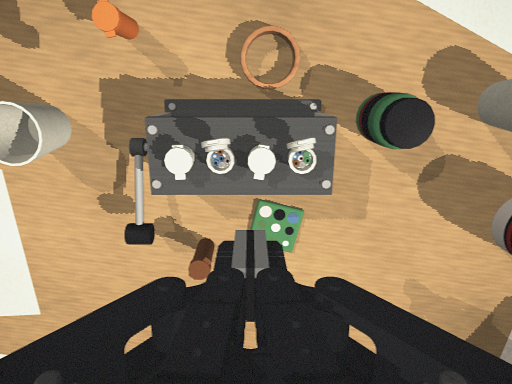

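```bash
cat > an.py <<'E'
import sys,pickle; from h import *
m,im,d=pickle.load(open(sys.argv[1]+".pkl","rb"))
v,u=np.mgrid[:384,:512]; K=np.array(m["camera_matrix"]);R=Ro.from_euler("xyz",m["rotation"]).as_matrix()
P=np.stack([(u-K[0,2])/K[0,0],-(v-K[1,2])/K[1,1],-np.ones_like(d)],-1)*d[...,None]@R.T+m["xyz"]
ok=(d>0)&(abs(P[...,0]-.57)<.12)&(abs(P[...,1]+.11)<.15)
s=ok&(P[...,2]>.084)&(P[...,2]<.094)
(cx,cy),sz,a=cv2.minAreaRect(P[s][:,:2].astype(np.float32)); print("plate",cx,cy,sz,a,P[s][:,2].mean())
yaw=np.deg2rad(a if a<45 else a-90); Rz=np.array([[np.cos(yaw),-np.sin(yaw)],[np.sin(yaw),np.cos(yaw)]])
L=P.copy(); L[...,:2]=(P[...,:2]-[cx,cy])@Rz
for y0 in(-60,-20,20,60):
    q=(abs(L[...,0])<.05)&(abs(L[...,1]-y0/1e3)<.02)&(d>0)&(P[...,2]>.098)&(P[...,2]<.16)
    X=L[q]*1e3; print(y0,q.sum(),X.mean(0).round(1),"min",X.min(0).round(1),"max",X.max(0).round(1),"top5pct z mean",X[X[:,2]>np.percentile(X[:,2],90)].mean(0).round(1))
g=(L[...,0]<-.07)&(L[...,0]>-.13)&(abs(L[...,1]-.125)<.03)&(P[...,2]>.035)&(P[...,2]<.08)
X=L[g]*1e3; print("grip",g.sum(),np.median(X,0).round(1),X.min(0).round(1),X.max(0).round(1))
E
python3 an.py w1; echo '{"offsets":[[0, 0, 0, -0.0533, -0.04, 0, 0], [0, 0, 0, -0.0533, -0.04, 0, 0], [0, 0, 0, 0, 0, 0, 0], [0, 0, 0, 0, 0, 0, 0]]}' | python3 -m creep; python3 look.py w2; python3 an.py w2
python3 - <<'E'
from h import *; import pickle
m=pickle.load(open("w2.pkl","rb"))[0]
for q in("lever_grip","vial","stand"): print(q,[(np.round(x["at"],1),round(x["conf"],2)) for x in arm.spot_point("wrist",q)])
E
```

```text
plate 0.5818623304367065 -0.14237016439437866 (0.09115324169397354, 0.25845012068748474) 11.621489524841309 0.09084751551179963
-60 7 [ -4.4 -40.4 107.3] min [ -8.2 -40.9 106.3] max [ -0.2 -40.  108.5] top5pct z mean [ -4.9 -40.7 108.5]
-20 615 [  4.1 -25.9 115.7] min [-16.6 -40.   98. ] max [ 21.3  -0.  139.3] top5pct z mean [ 18.3 -24.3 135.7]
20 704 [ -1.   12.9 111.5] min [-19.5   0.  101.7] max [ 14.9  39.9 114.7] top5pct z mean [ -0.7  13.5 113.2]
60 652 [  9.   53.9 115.6] min [-11.7  40.2  98. ] max [ 25.9  80.  139.5] top5pct z mean [ 23.1  53.2 135.5]
grip 271 [-94.5 148.4  58.7] [-129.9   95.1   35.5] [-82.  155.   69.1]
t: 3.18
tool_pos: [0.4842, -0.0742, 0.3011]
ee_rot: [3.14, -0.002, 0.14]
wrist_force: [-0.3, -0.1, -0.2]
grip_width: -0.003
gripper_force: 0.0
3.225 [ 0.48451855 -0.0742494   0.30096788] [ 3.14063502e+00 -1.41816950e-03  1.39974155e-01] [-0.55013917 -0.11137841  0.27903298]
plate 0.5818319320678711 -0.1423712968826294 (0.0910525918006897, 0.2580982446670532) 11.71514892578125 0.09082373270918773
-60 9 [ -2.8 -40.5 106.9] min [ -6.2 -41.1 105.8] max [  0.7 -40.2 107.7] top5pct z mean [ -3.7 -40.3 107.7]
-20 968 [  5.2 -25.5 116.2] min [-16.8 -39.9  98. ] max [ 21.1  -0.  139.7] top5pct z mean [ 18.  -24.  135.5]
20 864 [ -1.6  13.4 111.4] min [-19.5   0.  101.5] max [ 15.   39.6 114.8] top5pct z mean [ -0.5  11.9 113.2]
60 897 [ 11.2  53.4 117.7] min [-11.6  40.   98. ] max [ 26.   79.8 138.7] top5pct z mean [ 23.1  53.9 135.8]
grip 245 [-95.7 149.1  60.2] [-130.    95.4   37.4] [-81.7 154.9  68.9]
lever_grip [(array([181.7, 169.4]), 0.71), (array([90.3, 61.5]), 0.23)]
vial [(array([248.8, 186. ]), 0.89), (array([276.6,  76.7]), 0.72), (array([241.3,  75.9]), 0.69), (array([350.5,  72.7]), 0.66), (array([314.1,  76. ]), 0.6)]
stand [(array([288.9,  76.9]), 0.89)]
```

View pics/w2.png

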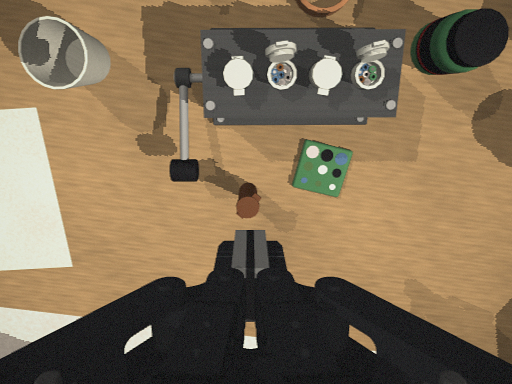

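```bash
sed -i 's/^(cx,cy)/n,lab,st,_=cv2.connectedComponentsWithStats(s.astype(np.uint8));s=lab==1+st[1:,4].argmax()\n(cx,cy)/' an.py; python3 an.py w1; python3 an.py w2
python3 - <<'E'
from h import *; import pickle
m=[pickle.load(open(f"w{i}.pkl","rb"))[0] for i in(1,2)]
def tri(*uv):
    A=np.zeros((3,3));b=np.zeros(3)
    for mm,p in zip(m,uv):
        o,d=ray("wrist",p,mm); d/=np.linalg.norm(d); M=np.eye(3)-np.outer(d,d); A+=M;b+=M@o
    return np.linalg.solve(A,b)
B=[tri(*x) for x in [((152.5,130),(208.5,44)),((329.5,129.5),(397.5,43)),((326.5,184.5),(391.5,105)),((156,185),(220,119))][:2]]
print("bolts",np.array(B).round(4)); print("grip",tri((139.5,233.5),(184,170)).round(4))
E
```

```text
plate 0.575433611869812 -0.11097802966833115 (0.08019470423460007, 0.19049467146396637) 8.18911075592041 0.09098252638585834
-60 615 [  7.5 -58.1 115.7] min [-13.1 -73.1  98. ] max [ 24.9 -43.  139.3] top5pct z mean [ 21.7 -55.2 135.7]
-20 698 [ 1.000e-01 -1.980e+01  1.115e+02] min [-18.4 -33.  103. ] max [ 16.   -7.  114.7] top5pct z mean [  0.3 -18.4 113.2]
20 632 [  7.8  20.8 115.8] min [-12.9   6.8  98. ] max [ 24.8  34.7 139.5] top5pct z mean [ 21.7  22.6 135.6]
60 719 [  0.   59.1 111.4] min [-18.2  46.6 102.8] max [ 15.3  72.8 114.4] top5pct z mean [  2.   60.9 113.1]
grip 751 [-95.5 122.7  59. ] [-115.2  109.5   42.4] [-70.2 139.4  65.5]
plate 0.5758089423179626 -0.11113791912794113 (0.08025661110877991, 0.19029219448566437) 8.088665962219238 0.09096680681253025
-60 969 [  8.3 -57.2 116.2] min [-13.5 -73.2  98. ] max [ 24.7 -42.6 139.7] top5pct z mean [ 21.  -54.6 135.5]
-20 862 [ -0.9 -19.  111.5] min [-18.7 -32.9 101.5] max [ 15.7  -6.5 114.8] top5pct z mean [  0.3 -19.9 113.2]
20 897 [  9.3  21.8 117.7] min [-13.4   7.4  98. ] max [ 24.3  35.9 138.7] top5pct z mean [ 21.2  23.5 135.8]
60 816 [ -1.1  60.2 111.7] min [-18.6  47.7 106.1] max [ 15.2  72.9 114.2] top5pct z mean [  0.2  59.6 113.2]
grip 795 [-97.8 123.7  60.1] [-115.2  109.8   40.6] [-70.2 139.9  65.6]
bolts [[ 0.5902 -0.0211  0.0922]
 [ 0.6156 -0.1949  0.0924]]
grip [ 0.4564 -0.0021  0.0506]
```

To row units: 0.05 m / 0.75 = 0.0667, 0.048 m / 0.75 = 0.064.

```bash
echo '{"offsets":[[0, 0, 0, 0.064, 0.012, 0, 0], [0, 0, 0, 0.064, 0.012, 0.0267, 0], [0, 0, 0, 0.0633, 0.012, 0.0267, 0], [0, 0, 0, 0, 0, 0.0667, 0], [0, 0, 0, 0, 0, 0.0667, 0], [0, 0, 0, 0, 0, 0.04, 0], [0, 0, 0, 0, 0, 0, 0], [0, 0, 0, 0, 0, 0, 0]]}' | python3 -m creep
python3 - <<'E'
from h import *
s=arm.get_state();d=s["tool_pos"][:2]-[.5756,-.111];c,n=np.cos(.142),np.sin(.142);print(d[0]*c+d[1]*n,-d[0]*n+d[1]*c,s["tool_pos"][2],s["ee_rot"])
E
```

```text
t: 4.38
tool_pos: [0.6311, -0.0798, 0.1317]
ee_rot: [3.141, -0.002, 0.142]
wrist_force: [0.3, -0.7, 1.3]
grip_width: -0.003
gripper_force: 0.0
0.05933952667061437 0.02302695090604997 0.13165101687886763 [ 3.14086588e+00 -1.73229408e-03  1.41633887e-01]
```

To row units: -0.01 m / 0.75 = -0.0133, -0.008 m / 0.75 = -0.0107.

```bash
echo '{"offsets":[[0, 0, 0, -0.0133, 0, 0, 0], [0, 0, 0, -0.0133, 0, 0, 0], [0, 0, 0, -0.0107, 0, 0, 0], [0, 0, 0, -0.0107, 0, 0, 0], [0, 0, 0, -0.0107, 0, 0, 0], [0, 0, 0, -0.0093, 0, 0, 0], [0, 0, 0, -0.008, 0, 0, 0], [0, 0, 0, 0, 0, 0, 0]]}' | python3 -m creep
echo '{"offsets":[[0, 0, 0, 0, 0, 0.0027, 0], [0, 0, 0, 0, 0, 0.0027, 0], [0, 0, 0, 0, 0, 0, 0]]}' | python3 -m creep
```

```text
t: 5.38
tool_pos: [0.5727, -0.0874, 0.13]
ee_rot: [-3.141, 0.001, 0.142]
wrist_force: [0.4, -0.4, 0.1]
grip_width: 0.001
gripper_force: 0.1
t: 5.75
tool_pos: [0.5739, -0.0875, 0.1266]
ee_rot: [3.141, -0.001, 0.142]
wrist_force: [-0.9, -0.4, 2.9]
grip_width: 0.001
gripper_force: 1.6
```

To row units: 0.001 m / 0.75 = 0.0013.

```bash
echo '{"offsets":[[0, 0, 0, 0, 0, 0.0013, 0], [0, 0, 0, 0, 0, 0, 0], [0, 0, 0, 0, 0, 0, 0]]}' | python3 -m creep;echo '{"offsets":[[0, 0, 0, 0, 0, 0.0013, 0], [0, 0, 0, 0, 0, 0, 0], [0, 0, 0, 0, 0, 0, 0]]}' | python3 -m creep
```

```text
t: 6.12
tool_pos: [0.5743, -0.0876, 0.1262]
ee_rot: [3.141, -0.002, 0.142]
wrist_force: [-0.8, 0.7, 7.6]
grip_width: 0.001
gripper_force: 3.3
t: 6.5
tool_pos: [0.5747, -0.0878, 0.1259]
ee_rot: [3.14, -0.003, 0.142]
wrist_force: [-1.3, 0.4, 9.3]
grip_width: 0.002
gripper_force: 4.8
```

To row units: 0.04 m / 0.75 = 0.0533, -0.037 m / 0.75 = -0.0493.

```bash
echo '{"offsets":[[0, 0, 0, 0, 0, 0.0013, 0], [0, 0, 0, 0, 0, 0, 0], [0, 0, 0, 0, 0, -0.04, 0], [0, 0, 0, 0, 0, -0.0493, 0], [0, 0, 0, 0.04, 0.0533, 0, 0], [0, 0, 0, 0.04, 0.0533, 0, 0], [0, 0, 0, 0, 0, 0, 0], [0, 0, 0, 0, 0, 0.04, 0], [0, 0, 0, 0, 0, 0.04, 0], [0, 0, 0, 0, 0, 0, 0]]}' | python3 -m creep
python3 - <<'E'
from h import *
s=arm.get_state();d=s["tool_pos"][:2]-[.5756,-.111];c,n=np.cos(.142),np.sin(.142);print(d[0]*c+d[1]*n,-d[0]*n+d[1]*c,s["tool_pos"][2],s["ee_rot"])
E
```

```text
t: 7.75
tool_pos: [0.6413, -0.1565, 0.1265]
ee_rot: [-3.138, 0.006, 0.142]
wrist_force: [-0.6, -0.5, -0.5]
grip_width: 0.002
gripper_force: 0.0
0.058612150346086064 -0.054389138124581 0.12651764401167848 [-3.13781728  0.00645407  0.14217337]
```

Settle a little up to 0.131, then sweep.

To row units: -0.01 m / 0.75 = -0.0133, -0.008 m / 0.75 = -0.0107.

```bash
echo '{"offsets":[[0, 0, 0, 0, 0.0027, -0.0053, 0], [0, 0, 0, -0.0133, 0, 0, 0], [0, 0, 0, -0.0133, 0, 0, 0], [0, 0, 0, -0.0107, 0, 0, 0], [0, 0, 0, -0.0107, 0, 0, 0], [0, 0, 0, -0.0107, 0, 0, 0], [0, 0, 0, -0.0093, 0, 0, 0], [0, 0, 0, -0.0093, 0, 0, 0], [0, 0, 0, 0, 0, 0, 0]]}' | python3 -m creep
echo '{"offsets":[[0, 0, 0, 0, 0, 0.0027, 0], [0, 0, 0, 0, 0, 0.0027, 0], [0, 0, 0, 0, 0, 0, 0], [0, 0, 0, 0, 0, 0, 0]]}' | python3 -m creep
```

```text
t: 8.88
tool_pos: [0.5863, -0.1683, 0.1341]
ee_rot: [-3.141, 0.001, 0.142]
wrist_force: [0.3, 0.8, 1.1]
grip_width: -0.003
gripper_force: 0.1
t: 9.38
tool_pos: [0.5871, -0.1682, 0.13]
ee_rot: [-3.141, 0.0, 0.142]
wrist_force: [-0.6, 1.2, -0.4]
grip_width: 0.003
gripper_force: 0.0
```

To row units: 0.002 m / 0.75 = 0.0027, 0.001 m / 0.75 = 0.0013.

```bash
echo '{"offsets":[[0, 0, 0, 0, 0, 0.0027, 0], [0, 0, 0, 0, 0, 0.0027, 0], [0, 0, 0, 0, 0, 0.0013, 0], [0, 0, 0, 0, 0, 0, 0]]}' | python3 -m creep; echo '{"offsets":[[0, 0, 0, 0, 0, 0.0013, 0], [0, 0, 0, 0, 0, 0.0013, 0], [0, 0, 0, 0, 0, 0, 0], [0, 0, 0, 0, 0, 0, 0]]}' | python3 -m creep
```

```text
t: 9.88
tool_pos: [0.5878, -0.1687, 0.1264]
ee_rot: [3.141, -0.002, 0.142]
wrist_force: [-2.2, 0.3, 5.1]
grip_width: 0.001
gripper_force: 2.7
t: 10.38
tool_pos: [0.5886, -0.169, 0.1258]
ee_rot: [3.139, -0.004, 0.142]
wrist_force: [-1.8, -0.5, 10.1]
grip_width: 0.004
gripper_force: 5.2
```

To row units: -0.05 m / 0.75 = -0.0667, -0.04 m / 0.75 = -0.0533.

```bash
echo '{"offsets":[[0, 0, 0, 0, 0, -0.0667, 0], [0, 0, 0, 0, 0, -0.0667, 0], [0, 0, 0, -0.0347, -0.0533, -0.0533, 0], [0, 0, 0, -0.0347, -0.0533, -0.04, 0], [0, 0, 0, -0.0347, -0.0533, 0, 0.5], [0, 0, 0, 0, 0, 0, 0.5], [0, 0, 0, 0, 0, 0, 0.5], [0, 0, 0, 0, 0, 0, 0.5]]}' | python3 -m creep; python3 look.py w3; python3 an.py w3
```

```text
t: 11.38
tool_pos: [0.4933, -0.0613, 0.2929]
ee_rot: [-3.142, 0.001, 0.141]
wrist_force: [0.4, 0.2, -0.5]
grip_width: 0.505
gripper_force: 0.0
11.425 [ 0.49330553 -0.06132861  0.29279296] [-3.14133585e+00  7.87110047e-04  1.40759981e-01] [-0.41362009  0.22271243 -0.64461934]
plate 0.5755699872970581 -0.11118543893098831 (0.07997819036245346, 0.19075661897659302) 8.438382148742676 0.09097969475457254
-60 931 [ -2.3 -58.  111.9] min [-20.5 -72.3  98.2] max [ 13.9 -45.4 115.4] top5pct z mean [  3.1 -60.6 114.1]
-20 893 [ -0.7 -18.8 111.4] min [-18.4 -33.  101.6] max [ 15.7  -6.4 114.8] top5pct z mean [ -0.8 -19.5 113.1]
20 850 [ -2.   21.4 112.3] min [-19.9   8.5 104.8] max [ 14.2  34.5 115.9] top5pct z mean [  5.3  19.9 114.3]
60 838 [ -0.4  60.1 111.7] min [-17.9  47.3 107.7] max [ 15.5  72.9 114.3] top5pct z mean [  0.3  60.1 113. ]
grip 775 [-96.  124.5  60.4] [-113.   110.5   43.5] [-70.3 140.   65.6]
```

View pics/w3.png

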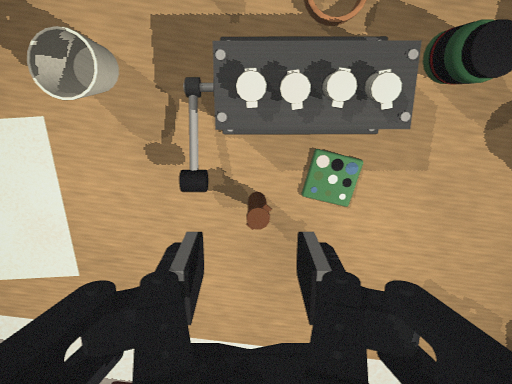

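```bash
cat >> an.py <<'E'
for y0 in(-60,-20,20,60):
    q=(abs(L[...,0]+.001)<.010)&(abs(L[...,1]-y0/1e3)<.010)&(d>0)&(P[...,2]>.105)
    X=L[q]*1e3; A=np.c_[X[:,0],X[:,1]-y0,np.ones(len(X))]; w=np.linalg.lstsq(A,X[:,2],rcond=None)[0]; print(y0,w.round(3), (X[:,2]-A@w).std().round(2))
E
python3 an.py w3|tail -4; python3 an.py w1|tail -4;python3 an.py w2|tail -4
```

```text
-60 [ 4.70000e-02 -5.20000e-02  1.12765e+02] 0.87
-20 [ 2.00000e-03 -3.00000e-03  1.11957e+02] 0.79
20 [ 8.00000e-02 -3.50000e-02  1.12759e+02] 0.73
60 [-3.00000e-03 -9.00000e-03  1.11891e+02] 0.69
-60 [  9.453   1.164 292.846] 25.72
-20 [  6.633   2.661 277.515] 60.13
20 [  0.699   0.946 344.879] 26.82
60 [1.00000e-02 1.20000e-02 1.11919e+02] 0.67
-60 [-3.00000e-03  4.00000e-03  1.06838e+02] 0.8
-20 [ 1.20000e-02 -1.30000e-02  1.11981e+02] 0.82
20 [5.00000e-03 1.00000e-03 1.06996e+02] 0.79
60 [8.00000e-03 5.00000e-03 1.11892e+02] 0.78
```

To row units: 0.045 m / 0.75 = 0.06, 0.039 m / 0.75 = 0.052.

```bash
echo '{"offsets":[[0, 0, 0, 0.052, 0.0267, 0.04, 0], [0, 0, 0, 0.052, 0.028, 0.04, 0], [0, 0, 0, 0, 0, 0.06, 0], [0, 0, 0, 0, 0, 0.06, 0], [0, 0, 0, 0, 0, 0.0107, 0], [0, 0, 0, 0, 0, 0.0053, 0], [0, 0, 0, 0, 0, 0, 0], [0, 0, 0, 0, 0, 0, 0]]}' | python3 -m creep;echo '{"offsets":[[0, 0, 0, 0, 0, 0.0027, 0], [0, 0, 0, 0, 0, 0.0027, 0], [0, 0, 0, 0, 0, 0.0013, 0], [0, 0, 0, 0, 0, 0, 0]]}' | python3 -m creep
```

```text
t: 12.42
tool_pos: [0.5771, -0.0905, 0.1334]
ee_rot: [3.14, -0.003, 0.142]
wrist_force: [0.4, -0.4, 0.2]
grip_width: -0.002
gripper_force: 0.0
t: 12.92
tool_pos: [0.5761, -0.0902, 0.1266]
ee_rot: [3.141, -0.0, 0.142]
wrist_force: [0.9, -0.8, 1.0]
grip_width: 0.002
gripper_force: 0.8
```

To row units: 0.001 m / 0.75 = 0.0013.

```bash
echo '{"offsets":[[0, 0, 0, 0, 0, 0.0013, 0], [0, 0, 0, 0, 0, 0.0013, 0], [0, 0, 0, 0, 0, 0, 0]]}' | python3 -m creep;echo '{"offsets":[[0, 0, 0, 0.0027, 0, 0.0013, 0], [0, 0, 0, 0, 0, 0, 0]]}' | python3 -m creep;echo '{"offsets":[[0, 0, 0, 0.0013, 0, 0.0013, 0], [0, 0, 0, 0, 0, 0, 0]]}' | python3 -m creep
```

```text
t: 13.3
tool_pos: [0.5768, -0.0904, 0.1259]
ee_rot: [3.141, -0.002, 0.142]
wrist_force: [-1.2, -0.2, 8.6]
grip_width: -0.003
gripper_force: 4.1
t: 13.55
tool_pos: [0.5786, -0.0904, 0.125]
ee_rot: [3.14, -0.001, 0.142]
wrist_force: [-2.7, -0.4, 10.5]
grip_width: 0.004
gripper_force: 4.8
t: 13.8
tool_pos: [0.579, -0.0905, 0.1248]
ee_rot: [3.14, 0.0, 0.142]
wrist_force: [-7.8, -0.6, 15.6]
grip_width: 0.001
gripper_force: 8.2
```

To row units: 0.04 m / 0.75 = 0.0533, -0.015 m / 0.75 = -0.02.

```bash
echo '{"offsets":[[0, 0, 0, 0, 0, -0.0133, 0], [0, 0, 0, 0, 0, -0.02, 0], [0, 0, 0, -0.0027, 0.0533, 0, 0], [0, 0, 0, 0, 0.0533, 0, 0], [0, 0, 0, 0, 0, 0, 0], [0, 0, 0, 0, 0, 0.0107, 0], [0, 0, 0, 0, 0, 0.0107, 0], [0, 0, 0, 0, 0, 0.004, 0], [0, 0, 0, 0, 0, 0.0027, 0], [0, 0, 0, 0, 0, 0, 0]]}' | python3 -m creep;echo '{"offsets":[[0, 0, 0, 0, 0, 0.0027, 0], [0, 0, 0, 0, 0, 0.0013, 0], [0, 0, 0, 0, 0, 0, 0]]}' | python3 -m creep
```

```text
t: 15.05
tool_pos: [0.5883, -0.1689, 0.1264]
ee_rot: [3.142, -0.0, 0.142]
wrist_force: [-0.1, -0.1, -0.3]
grip_width: 0.003
gripper_force: 0.0
t: 15.42
tool_pos: [0.5894, -0.1694, 0.1253]
ee_rot: [3.14, -0.003, 0.142]
wrist_force: [-1.0, 1.5, 8.6]
grip_width: -0.006
gripper_force: 4.0
```

To row units: 0.002 m / 0.75 = 0.0027, 0.001 m / 0.75 = 0.0013.

```bash
echo '{"offsets":[[0, 0, 0, 0.0027, 0.0013, 0.0013, 0], [0, 0, 0, 0.0013, 0.0013, 0.0013, 0], [0, 0, 0, 0, 0, 0, 0]]}' | python3 -m creep; echo '{"offsets":[[0, 0, 0, 0, 0, -0.0267, 0], [0, 0, 0, 0, 0, -0.0667, 0], [0, 0, 0, -0.04, -0.0533, -0.0667, 0], [0, 0, 0, -0.04, -0.0533, -0.0667, 0], [0, 0, 0, -0.0347, -0.0533, 0, 0.5], [0, 0, 0, 0, 0, 0, 0.5], [0, 0, 0, 0, 0, 0, 0.5], [0, 0, 0, 0, 0, 0, 0.5]]}' | python3 -m creep; python3 look.py w4; python3 an.py w4
```

```text
t: 15.8
tool_pos: [0.5908, -0.1697, 0.1247]
ee_rot: [-3.14, 0.002, 0.142]
wrist_force: [-13.8, 7.1, 23.1]
grip_width: -0.002
gripper_force: 11.4
t: 16.8
tool_pos: [0.4981, -0.0731, 0.2794]
ee_rot: [3.142, 0.0, 0.141]
wrist_force: [-1.5, 1.0, -0.4]
grip_width: 0.497
gripper_force: 0.0
16.85 [ 0.49797368 -0.07307211  0.27926592] [-3.14138978e+00  7.06642203e-04  1.40833397e-01] [ 0.00902496 -0.05614653  0.38608141]
plate 0.5757219195365906 -0.11108680814504623 (0.08008336275815964, 0.19086290895938873) 8.295074462890625 0.09097281223547757
-60 1016 [ -0.2 -59.  111.2] min [-18.3 -73.6  98.2] max [ 16.2 -46.4 113.9] top5pct z mean [  0.7 -61.1 113.1]
-20 959 [ -0.7 -18.9 111.4] min [-19.  -32.6 102.6] max [ 15.5  -6.6 113.9] top5pct z mean [ -0.9 -19.3 113.1]
20 916 [ -0.4  19.8 111.7] min [-18.    7.3 104.3] max [ 15.6  32.9 114. ] top5pct z mean [  1.1  18.5 113.1]
60 898 [ -0.6  60.  111.7] min [-17.9  47.2 107.3] max [ 15.   72.7 114.9] top5pct z mean [ -0.9  60.8 113.1]
grip 846 [-96.4 124.   60.2] [-113.4  110.1   41.7] [-70.1 139.9  65.4]
-60 [ 2.20000e-02 -2.50000e-02  1.11901e+02] 0.85
-20 [ 0.00000e+00 -1.50000e-02  1.11911e+02] 0.77
20 [ 1.00000e-02 -9.00000e-03  1.11954e+02] 0.76
60 [-8.00000e-03  1.00000e-03  1.11868e+02] 0.74
```

To row units: 0.05 m / 0.75 = 0.0667, -0.0385 m / 0.75 = -0.0513.

```bash
echo '{"offsets":[[0, 0, 0, -0.02, -0.0507, 0, 0.5], [0, 0, 0, -0.0213, -0.0513, 0, 0.5], [0, 0, 0, 0, 0, 0.0667, 0.5], [0, 0, 0, 0, 0, 0.0667, 0.5], [0, 0, 0, 0, 0, 0.04, 0.5], [0, 0, 0, 0, 0, 0.0267, 0.5], [0, 0, 0, 0, 0, 0, 0.5], [0, 0, 0, 0, 0, 0, 0.5]]}' | python3 -m creep
cat > st.py <<'E'
from h import *
s=arm.get_state();d=s["tool_pos"][:2]-[.5756,-.111];c,n=np.cos(.142),np.sin(.142);x,y,z=d[0]*c+d[1]*n,-d[0]*n+d[1]*c,s["tool_pos"][2]
p=z+.005-.026; print("stand",np.round([x,y,z],4),"r",np.hypot(x,p).round(4),"ang",(np.arctan2(p,-x)-.233).round(3),s["ee_rot"].round(3),s["wrist_force"].round(1))
E
python3 st.py; python3 look.py w5
python3 - <<'E'
from h import *
im=cv2.imread("pics/w5.png"); 
for a in((-.1022,.125-.015,.05),(-.1022,.14,.05)):
    c,n=np.cos(.142),np.sin(.142); p=proj("wrist",[.5756+a[0]*c-a[1]*n,-.111+a[0]*n+a[1]*c,a[2]]); cv2.circle(im,tuple(int(v) for v in p),3,(0,0,255),1)
cv2.imwrite("pics/w5b.png",im)
E
```

```text
t: 17.85
tool_pos: [0.4568, -0.0013, 0.1304]
ee_rot: [3.141, -0.001, 0.141]
wrist_force: [0.3, -0.7, 0.4]
grip_width: 0.502
gripper_force: 0.0
stand [-0.1021  0.1254  0.1304] r 0.1496 ang 0.587 [ 3.141e+00 -1.000e-03  1.410e-01] [ 0.3 -0.7  0.4]
17.9 [ 0.45706664 -0.00132027  0.13078048] [ 3.14106876e+00 -1.57457702e-03  1.41425641e-01] [0.85814335 0.08038943 0.20270927]
```

View pics/w5b.png

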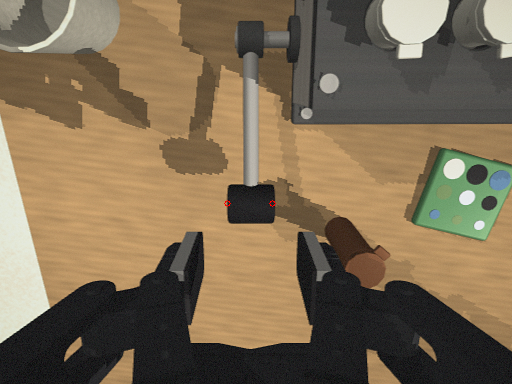

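To row units: 0.04 m / 0.75 = 0.0533, 0.03 m / 0.75 = 0.04.

```bash
echo '{"offsets":[[0, 0, 0, 0, 0, 0.0533, 0.5], [0, 0, 0, 0, 0, 0.04, 0.5], [0, 0, 0, 0, 0, 0.02, 0.5], [0, 0, 0, 0, 0, 0, 0.5], [0, 0, 0, 0, 0, 0, 0.5]]}' | python3 -m creep;python3 st.py; echo '{"offsets":[[0, 0, 0, 0, 0, 0, 0], [0, 0, 0, 0, 0, 0, 0], [0, 0, 0, 0, 0, 0, 0], [0, 0, 0, 0, 0, 0, 0], [0, 0, 0, 0, 0, 0, 0]]}' | python3 -m creep 40; python3 st.py
```

```text
t: 18.52
tool_pos: [0.4573, -0.0012, 0.0461]
ee_rot: [3.141, -0.002, 0.142]
wrist_force: [-0.3, 0.2, -0.2]
grip_width: 0.504
gripper_force: 0.0
stand [-0.1016  0.1255  0.0461] r 0.1046 ang 0.009 [ 3.141e+00 -2.000e-03  1.420e-01] [-0.3  0.2 -0.2]
t: 19.15
tool_pos: [0.4573, -0.0016, 0.046]
ee_rot: [3.14, -0.002, 0.142]
wrist_force: [-0.7, -5.0, 6.9]
grip_width: 0.337
gripper_force: 44.1
stand [-0.1016  0.125   0.046 ] r 0.1046 ang 0.008 [ 3.14e+00 -2.00e-03  1.42e-01] [-0.7 -5.   6.9]
```

To row units: -0.0095 m / 0.75 = -0.0127, -0.0093 m / 0.75 = -0.0124.

```bash
echo '{"offsets":[[0, 0, 0, 0.004, 0, -0.0127, 0], [0, 0, 0, 0.0048, 0, -0.0124, 0], [0, 0, 0, 0.0063, 0, -0.0117, 0], [0, 0, 0, 0.0071, 0, -0.0112, 0], [0, 0, 0, 0.0083, 0, -0.0104, 0], [0, 0, 0, 0.0092, 0, -0.0096, 0], [0, 0, 0, 0, 0, 0, 0], [0, 0, 0, 0, 0, 0, 0]]}' | python3 -m creep; python3 st.py
```

```text
t: 20.15
tool_pos: [0.4835, 0.0021, 0.0944]
ee_rot: [3.14, 0.005, 0.142]
wrist_force: [-2.8, -8.1, -2.4]
grip_width: 0.346
gripper_force: 40.7
stand [-0.0752  0.125   0.0944] r 0.1051 ang 0.54 [3.14  0.005 0.142] [-2.8 -8.1 -2.4]
```

To row units: 0.0098 m / 0.75 = 0.0131, 0.0097 m / 0.75 = 0.0129.

```bash
echo '{"offsets":[[0, 0, 0, 0.01, 0, -0.0087, 0], [0, 0, 0, 0.0109, 0, -0.0077, 0], [0, 0, 0, 0.0115, 0, -0.0067, 0], [0, 0, 0, 0.0121, 0, -0.0055, 0], [0, 0, 0, 0.0125, 0, -0.0043, 0], [0, 0, 0, 0.0129, 0, -0.0032, 0], [0, 0, 0, 0.0131, 0, -0.0019, 0], [0, 0, 0, 0, 0, 0, 0], [0, 0, 0, 0, 0, 0, 0]]}' | python3 -m creep; python3 st.py
```

```text
t: 21.28
tool_pos: [0.5452, 0.011, 0.1231]
ee_rot: [3.141, 0.005, 0.142]
wrist_force: [-4.4, -7.0, -0.0]
grip_width: 0.34
gripper_force: 40.9
stand [-0.0128  0.1251  0.1231] r 0.1029 ang 1.213 [3.141 0.005 0.142] [-4.4 -7.  -0. ]
```

To row units: 0.0065 m / 0.75 = 0.0087, -0.0015 m / 0.75 = -0.002.

```bash
echo '{"offsets":[[0, 0, 0, 0.0087, 0, -0.002, 0], [0, 0, 0, 0.0084, 0, -0.0013, 0], [0, 0, 0, 0, 0, 0, 0], [0, 0, 0, 0, 0, 0, 0], [0, 0, 0, 0, 0, 0, 0]]}' | python3 -m creep; python3 st.py; python3 look.py w6; python3 an.py w6
python3 - <<'E'
import pickle; from h import *
im,d=arm.get_image("scene"); cv2.imwrite("pics/s2.png",im[:,:,::-1]); cv2.imwrite("pics/c2.png",cv2.resize(im[140:240,160:310,::-1],None,fx=5,fy=5,interpolation=3))
E
```

```text
t: 21.9
tool_pos: [0.5567, 0.0126, 0.1242]
ee_rot: [3.141, 0.008, 0.142]
wrist_force: [-4.6, -6.9, -5.1]
grip_width: 0.342
gripper_force: 40.6
stand [-0.0012  0.1251  0.1242] r 0.1033 ang 1.326 [3.141 0.008 0.142] [-4.6 -6.9 -5.1]
21.95 [0.55670552 0.01265299 0.12425616] [3.14078794 0.00764759 0.14191654] [-4.45194812 -8.42839599 -4.55372238]
plate 0.5694870352745056 -0.06927758455276489 (0.08100953698158264, 0.1062360629439354) 8.151973724365234 0.0908737826060334an.py:13: RuntimeWarning: Mean of empty slice.
  X=L[q]*1e3; print(y0,q.sum(),X.mean(0).round(1),"min",X.min(0).round(1),"max",X.max(0).round(1),"top5pct z mean",X[X[:,2]>np.percentile(X[:,2],90)].mean(0).round(1))
  ret = um.true_divide(
Traceback (most recent call last):
  File "an.py", line 13, in <module>
    X=L[q]*1e3; print(y0,q.sum(),X.mean(0).round(1),"min",X.min(0).round(1),"max",X.max(0).round(1),"top5pct z mean",X[X[:,2]>np.percentile(X[:,2],90)].mean(0).round(1))
                                                          ~~~~~^^^
ValueError: zero-size array to reduction operation minimum which has no identity
```

View pics/w6.png

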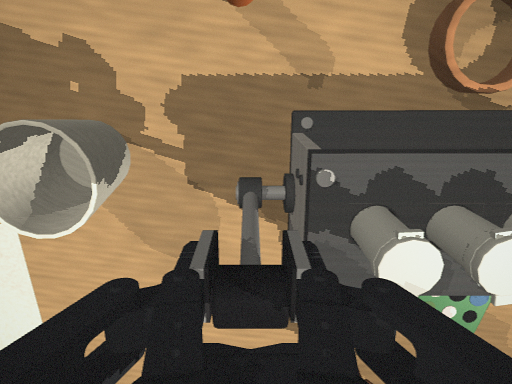

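View pics/c2.png

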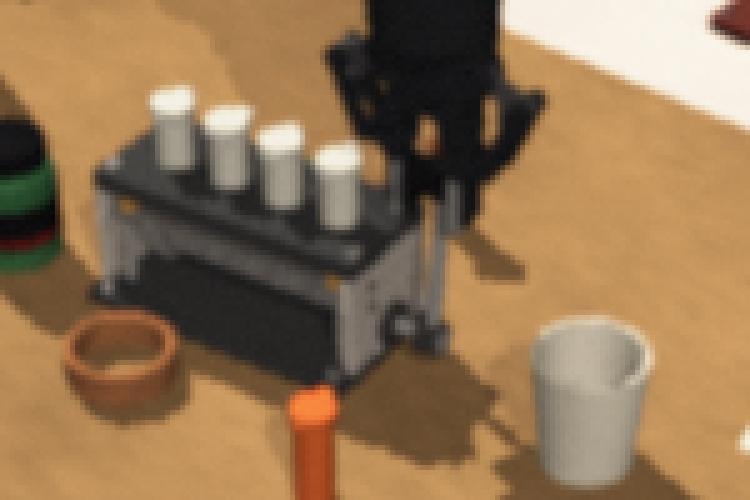

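```bash
cat > rod.py <<'E'
import sys,pickle; from h import *
m,im,d=pickle.load(open(sys.argv[1]+".pkl","rb"))
c,n=np.cos(.142),np.sin(.142)
def S(u,v):
    p=pt("wrist",(u,v),float(d[v,u]),m)-[.5756,-.111,0]; return np.array([p[0]*c+p[1]*n,-p[0]*n+p[1]*c,p[2]])*1e3
for v in range(205,330,5): print(v,np.mean([S(u,v) for u in range(248,253)],0).round(1))
E
python3 rod.py w6
```

```text
205 [  1.3 124.7  57.3]
210 [  0.6 124.7  64.4]
215 [ -0.2 124.7  70.3]
220 [ -0.8 124.7  76.6]
225 [ -1.5 124.7  82.2]
230 [ -2.3 124.7  87.1]
235 [ -2.9 124.7  92.2]
240 [ -3.2 124.8  97.4]
245 [ -3.9 124.8 101.7]
250 [ -4.5 124.8 105.8]
255 [ -5.2 124.8 109.5]
260 [ -5.4 124.8 114. ]
265 [  0.5 124.8 128.9]
270 [  0.2 124.8 132.5]
275 [ -0.3 124.8 135.4]
280 [ -1.4 124.8 137.2]
285 [ -2.1 124.8 139.6]
290 [ -3.6 124.8 140.7]
295 [ -5.2 124.8 141.5]
300 [ -6.6 124.8 142.7]
305 [ -8.1 124.8 143.6]
310 [-10.5 124.8 143.4]
315 [-12.2 124.8 144.2]
320 [-14.3 124.8 144.3]
325 [-17.9 124.8 142.7]
```

```bash
python3 - <<'E'
from h import *; import pickle
m,im,d=pickle.load(open("w6.pkl","rb")); s=arm.get_state(); T=Ro.from_euler("xyz",s["ee_rot"])
for x in(-.011,0,.011): print(x,[proj("wrist",s["tool_pos"]+T.apply([x,y,-.005]),m).round(0) for y in(-.015,.015)])
print(m["xyz"],s["tool_pos"],T.inv().apply(m["xyz"]-s["tool_pos"]), m["rotation"])
# pad points depth
c,n=np.cos(.142),np.sin(.142)
for u,v in((210,240),(210,260),(205,290),(296,240),(298,270),(300,290)):
    p=pt("wrist",(u,v),float(d[v,u]),m); print(u,v,T.inv().apply(p-s["tool_pos"]).round(4))
E
python3 -c "
import cv2;a=cv2.imread('pics/w6.png');cv2.imwrite('pics/w6c.png',cv2.convertScaleAbs(cv2.resize(a[180:384,140:360],None,fx=2.9,fy=2.9,interpolation=3),alpha=2.2,beta=20))"
```

```text
-0.011 [array([214., 292.]), array([285., 292.])]
0 [array([213., 269.]), array([286., 269.])]
0.011 [array([212., 245.]), array([286., 245.])]
[0.62808225 0.02282574 0.25320694] [0.55669803 0.0126314  0.12425065] [ 7.11194817e-02  1.04359038e-04 -1.29504308e-01] [-2.89373992e-01 -1.38136233e-03 -1.42878601e+00]
210 240 [ 0.0119 -0.0162 -0.0024]
210 260 [ 0.0105 -0.0146 -0.0168]
205 290 [ 0.0029 -0.0157 -0.0247]
296 240 [ 0.011   0.0194 -0.0006]
298 270 [ 0.011   0.0169 -0.025 ]
300 290 [ 0.0127  0.0154 -0.0398]
```

View pics/w6c.png

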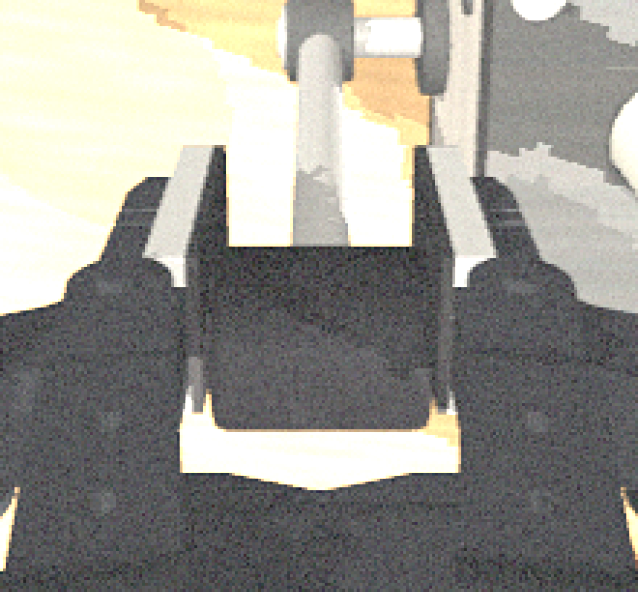

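The manual's scale: shifts go in shares of 75 cm and turns go in shares of pi/2 rad. Converting my numbers, 0.002 m / 0.75 = 0.0027.

```bash
echo '{"offsets":[[0, 0, 0, 0, 0, 0, 0], [0, 0, 0, 0, 0, 0, 0], [0, 0, 0, 0.0027, 0, 0, 0], [0, 0, 0, 0.0027, 0, 0, 0], [0, 0, 0, 0, 0, 0, 0], [0, 0, 0, 0, 0, 0, 0]]}' | python3 -m creep 100; python3 st.py; python3 look.py w7; cat >> rod.py <<'E'
A=np.array([np.mean([S(u,v) for u in range(248,253)],0) for v in range(205,262,2)]); k=np.polyfit(A[:,2],A[:,0],1); print("rod slope",k, "x at 26:",np.polyval(k,26),"lever",1.338+np.arctan(k[0]))
B=np.array([np.mean([S(u,v) for u in range(245,256)],0) for v in range(262,332)]); B=B[(B[:,2]>125)]
from scipy.optimize import least_squares
r=least_squares(lambda q:np.hypot(B[:,0]-q[0],B[:,2]-q[1])-13,[-10,131],loss="soft_l1").x; print("barrel",r,"lever",np.arctan2(r[1]-26,-r[0])-.233)
E
python3 rod.py w6|tail -2;python3 rod.py w7|tail -2
```

```text
t: 22.75
tool_pos: [0.5595, 0.0131, 0.1245]
ee_rot: [3.141, 0.011, 0.142]
wrist_force: [-9.8, -7.7, 1.4]
grip_width: 0.334
gripper_force: 99.6
stand [0.0016 0.1251 0.1245] r 0.1035 ang 1.353 [3.141 0.011 0.142] [-9.8 -7.7  1.4]
22.8 [0.55948935 0.01308273 0.12449617] [3.14087215 0.01074458 0.14208683] [-8.95552626 -8.64818187  1.05106372]
rod slope [-0.12010155  8.25396033] x at 26: 5.131319973680323 lever 1.2184709647016276
barrel [-12.4575149  131.02356799] lever 1.2197316070490039
rod slope [-0.07193596  6.23832603] x at 26: 4.3679911464475865 lever 1.2661877434914435
barrel [ -9.55790326 131.37863186] lever 1.2473432431240399
```

To row units: 0.003 m / 0.75 = 0.004, 0.002 m / 0.75 = 0.0027.

```bash
echo '{"offsets":[[0, 0, 0, 0.004, 0, 0, 0], [0, 0, 0, 0.004, 0, 0, 0], [0, 0, 0, 0.0027, 0, 0, 0], [0, 0, 0, 0, 0, 0, 0], [0, 0, 0, 0, 0, 0, 0], [0, 0, 0, 0, 0, 0, 0]]}' | python3 -m creep; python3 st.py; python3 look.py w8; python3 rod.py w8|tail -2
```

```text
t: 23.55
tool_pos: [0.5673, 0.0142, 0.124]
ee_rot: [3.141, 0.011, 0.143]
wrist_force: [-9.0, -8.0, -0.9]
grip_width: 0.33
gripper_force: 98.9
stand [0.0095 0.1251 0.124 ] r 0.1035 ang 1.43 [3.141 0.011 0.143] [-9.  -8.  -0.9]
23.6 [0.56730227 0.01424359 0.12405991] [3.14092685 0.01096155 0.14296166] [-8.47549826 -7.97670685 -0.2310681 ]
rod slope [-0.02393746  5.45448555] x at 26: 4.832111616859548 lever 1.3140671113607996
barrel [ -2.82833287 131.65932079] lever 1.3110342996391662
```

To row units: 0.0015 m / 0.75 = 0.002, 0.0012 m / 0.75 = 0.0016.

```bash
echo '{"offsets":[[0, 0, 0, 0.002, 0, 0, 0], [0, 0, 0, 0.0016, 0, 0, 0], [0, 0, 0, 0, 0, 0, 0], [0, 0, 0, 0, 0, 0, 0], [0, 0, 0, 0, 0, 0, 0], [0, 0, 0, 0, 0, 0, 0]]}' | python3 -m creep; python3 st.py; for i in 9 10 11; do python3 look.py w$i; python3 rod.py w$i|tail -2; done
```

```text
t: 24.35
tool_pos: [0.5698, 0.0145, 0.1239]
ee_rot: [3.141, 0.011, 0.141]
wrist_force: [-9.8, -6.4, -0.8]
grip_width: 0.331
gripper_force: 98.6
stand [0.012  0.1251 0.1239] r 0.1036 ang 1.454 [3.141 0.011 0.141] [-9.8 -6.4 -0.8]
24.4 [0.56972814 0.01452073 0.12386796] [3.14116511 0.01146505 0.14088312] [-9.00035181 -6.60125699 -0.56652007]
rod slope [-0.00967325  5.37869985] x at 26: 5.127195271565683 lever 1.328327048655905
barrel [ -0.72719112 131.81305824] lever 1.3309240211846325
24.45 [0.56975551 0.01449652 0.12388126] [3.14116573 0.01141016 0.14082172] [-8.44032603 -7.53594124 -1.91738374]
rod slope [0.03220044 2.8206579 ] x at 26: 3.6578693457258953 lever 1.3701893180041669
barrel [ -0.59496571 131.73271709] lever 1.3321693132871608
24.5 [0.56973486 0.01450715 0.12385821] [3.14117485 0.01147183 0.14084043] [-8.9655642  -8.19580154 -0.9757989 ]
rod slope [0.00533088 4.8551405 ] x at 26: 4.993743264584033 lever 1.343330825158885
barrel [ -0.6458272  131.75760775] lever 1.3316897289842793
```

```bash
echo '{"offsets":[[0, 0, 0, 0, 0, 0, 0], [0, 0, 0, 0, 0, 0, 0], [0, 0, 0, 0, 0, 0, 0], [0, 0, 0, 0, 0, 0, 0], [0, 0, 0, 0, 0, 0, 0], [0, 0, 0, 0, 0, 0, 0], [0, 0, 0, 0, 0, 0, 0], [0, 0, 0, 0, 0, 0, 0]]}' | python3 -m creep; python3 look.py w12; python3 rod.py w12|tail -2
python3 - <<'E'
from h import *
import pickle
for cam in("scene","top"):
    m=arm.camera_model(cam); im,d=arm.get_image(cam)
    v,u=np.mgrid[:384,:512]; K=np.array(m["camera_matrix"]);R=Ro.from_euler("xyz",m["rotation"]).as_matrix()
    P=np.stack([(u-K[0,2])/K[0,0],-(v-K[1,2])/K[1,1],-np.ones_like(d)],-1)*d[...,None]@R.T+m["xyz"]-[.5756,-.111,0]
    c,n=np.cos(.142),np.sin(.142); L=np.stack([P[...,0]*c+P[...,1]*n,-P[...,0]*n+P[...,1]*c,P[...,2]],-1)*1e3
    for y0 in(-60,-20,20,60):
        q=(abs(L[...,0])<22)&(abs(L[...,1]-y0)<16)&(L[...,2]>122)&(L[...,2]<160)
        X=L[q]; print(cam,y0,q.sum(),np.median(X,0).round(1) if len(X) else "",X[:,2].max().round(1) if len(X) else "")
E
```

```text
t: 25.5
tool_pos: [0.5697, 0.0145, 0.1238]
ee_rot: [3.141, 0.011, 0.141]
wrist_force: [-10.0, -7.7, -2.2]
grip_width: 0.331
gripper_force: 98.6
25.55 [0.56973796 0.01451224 0.12384106] [3.14114577 0.01146585 0.14089489] [-8.75351779 -6.74140493 -1.04535874]
rod slope [0.06191818 1.01394265] x at 26: 2.623815396576652 lever 1.3998392356631821
barrel [ -0.60000577 131.76580066] lever 1.3321234218518017
scene -60 50 [  5.8 -56.9 127.9] 131.2
scene -20 56 [  3.8 -16.  128.1] 132.4
scene 20 52 [  4.5  20.9 127.7] 131.4
scene 60 51 [  6.   64.4 128. ] 131.2
top -60 50 [ -2.8 -57.8 130.1] 138.3
top -20 47 [ -3.9 -17.8 130. ] 138.9
top 20 52 [ -3.4  22.4 130.9] 137.9
top 60 12 [ -8.3  53.3 128.2] 139.3
```

```bash
sed -i 's/range(205,262,2)/range(208,250,1)/' rod.py; for i in 8 9 10 11 12; do python3 rod.py w$i|tail -2|head -1; done
```

```text
rod slope [-0.02355899  5.39343755] x at 26: 4.780903886489547 lever 1.3144453699714063
rod slope [0.04661245 1.72991766] x at 26: 2.9418412964304617 lever 1.3845787327414945
rod slope [ 0.07804682 -0.11642402] x at 26: 1.9127932985819371 lever 1.4158889277710578
rod slope [0.02159483 3.49860143] x at 26: 4.0600670893930575 lever 1.3595914771123456
rod slope [ 0.0842679  -0.59863659] x at 26: 1.592328891673648 lever 1.422069284511257
```

```bash
for i in 9 12; do python3 rod.py w$i|head -12; done; cat > rod2.py <<'E'
import re;src=open("rod.py").read().split("for v in")[0]
import sys
exec(src)
A=np.array([S(u,v) for v in range(195,262) for u in range(240,262)]);A=A[(abs(A[:,1]-124.8)<3)&(A[:,2]>50)&(A[:,2]<115)&(abs(A[:,0])<15)]
from scipy.optimize import least_squares
r=least_squares(lambda q:A[:,0]-q[0]-q[1]*(A[:,2]-26),[5,0],loss="soft_l1",f_scale=.5).x;b=A[:,0]-r[0]-r[1]*(A[:,2]-26)
print(len(A),r,np.percentile(b,[5,25,75,95]).round(1))
E
for i in 6 8 9 10 11 12; do python3 rod2.py w$i; done
```

```text
205 [  6.5 124.7  35.6]
210 [  4.9 124.7  41. ]
215 [  4.8 124.7  49.7]
220 [  4.8 124.7  58.2]
225 [  4.6 124.7  65.7]
230 [  4.7 124.7  73.1]
235 [  4.4 124.7  79.4]
240 [  4.8 124.8  86.5]
245 [  4.5 124.8  92. ]
250 [  4.6 124.8  97.6]
255 [  4.6 124.8 103.1]
260 [  4.3 124.8 107.5]
205 [  6.5 124.7  35.4]
210 [  4.6 124.7  40.2]
215 [  4.5 124.7  49.1]
220 [  4.7 124.7  58. ]
225 [  4.9 124.7  66.3]
230 [  4.7 124.7  73.2]
235 [  4.6 124.7  79.8]
240 [  4.5 124.8  85.9]
245 [  4.6 124.8  92. ]
250 [  4.4 124.8  97.3]
255 [  4.4 124.8 102.6]
260 [  4.7 124.8 108.2]
685 [ 4.76384373 -0.11848786] [-0.7 -0.3  0.3  0.7]
529 [ 4.61929073 -0.02492479] [-0.8 -0.3  0.3  0.6]
497 [ 4.57793958e+00 -4.49359494e-03] [-0.7 -0.3  0.3  0.6]
495 [ 4.59471801e+00 -4.09833705e-03] [-0.8 -0.3  0.3  0.6]
496 [ 4.51664523e+00 -2.97834011e-03] [-0.7 -0.3  0.3  0.6]
496 [ 4.59498434e+00 -4.39183458e-03] [-0.7 -0.3  0.3  0.6]
```

```bash
python3 -c "
from station import arm; print(arm.job_done())"
```

```text
the job is handed in; nothing more can be done
None
```

Both open caps are pressed shut, and the gripper is holding the cam lever at about 1.334 rad against the 1.338 peak; all four vials are in their holes, shut and upright at full lift, and the job was handed in at about 26 s with no verdict shown.

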